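# Index the round print pallet on its register pin and seat it

### The arm

A 7-joint arm with a two-finger parallel gripper is mounted at the origin on the work surface; the furniture and walls round the work are solid. World frame = base frame: x ahead of the robot, y to its left, z up, the work surface at z = 0. Lengths are in m, angles in rad, forces in N, time in s.
With the tool pointing down it reaches from about 0.4 to 0.875 m from the base axis. Payload 6.5 kg.
Tool frame: the origin (TCP) lies at the very end of the fingers, on their centre line; the grasp point (between the pads) lies 19 mm behind it; z points along the fingers, x is the direction in which the jaws open and shut, and the axes are right-handed (so a half turn about z gives the same grasp; the last joint's range is limited). The gripper opens to 85 mm and grips with 20 to 120 N. Pads are 22 mm wide; open, the fingers measure 114 mm over their backs; the gripper's body (76 mm by 85 mm) begins 54 mm behind the grasp point. The pads swing forward as they close: fully open they stand 13 mm farther back than shut.
Start: joints at [-1.172, 0.536, -0.004, 1.538, 0.003, 1.067, -0.071], TCP at [0.291, 0.581, 0.231] pointing down, gripper open.
Joint ranges: [-2.7, 2.7], [-0.37, 2.16], [-1.27, 1.26], [0.24, 2.4], [-1.31, 4.45], [0.19, 1.91], [-2.76, 2.76]. Speed limits (rad/s): [2.39, 2.39, 3.14, 3.14, 3.14, 3.14, 3.14].

### API

Orientations are given as a rotation vector (axis times angle).
In Python, from workcell import env, imaging, hand_in gives the robot as it stands. The module is installed in compiled form; this text tells all that it offers.
- The arm moves only by the tool send_rows, never from a script. Its argument "steps" is one flat list of numbers, 7 for each row, row after row: the finger opening in mm, from 0 to 85.4, then the shift along the tool's x, y, z in units of 40 mm (1.0 is 40 mm), then the turn, a rotation vector about the tool's x, y, z in degrees. In form: [hand, dx, dy, dz, rx, ry, rz, hand, dx, dy, dz, rx, ry, rz, ...]. A call has 1 to 12 rows; each row is the pose to reach, as a shift and turn from the pose measured when the call began, along the tool's axes at that moment; what a row does not reach only later rows make up. A row lasts 1/12 s, in which the tool goes at most 41.7 mm and 7.16 degrees, less where a joint would pass 70% of its speed; a pose out of reach is approached as far as the arm can. A call with a gripper value outside its range is refused whole. The fingers move at their own pace and stop on an object; "force" is the grip in N (left out, the last holds). Time passes only in rows, so rows that repeat a pose let the fingers close. It gives the time, the measured TCP pose, the force and the opening at its end, in the units of the state.
- env.get_state(): the state, without advancing time (a new reading comes with each control period).
- imaging.grab_frame(name): name is "side" or "top"; returns a dict with "frame" (420x560x3 uint8, red, green, blue), "intrinsics" (3x3 intrinsics, pixels), "distortion" ([k1, k2, p1, p2, k3] as OpenCV has them; the pictures are not rectified), "camera_from_world" (4x4, takes a point from world to camera coordinates). Camera axes: x right, y down, z forward; pixel columns grow to the right and rows downward; lengths in m; the calibration is good to about 2 mm. A picture is of the moment at which its call begins. There is no depth.
- hand_in(): hands the job in, once; it reports no verdict.
The state is a dict: "time_s": time; "qpos": joint angles; "qvel": joint speeds; "joint_torque": joint torques, N m; "ee_pos": TCP position; "tcp_rot": TCP orientation; "ft_force": force on the tool from outside, world axes, zero at the start; "ft_torque": the same for the moment, N m; "grip_width": finger opening in m.
Only numpy, scipy, OpenCV 4.12 (cv2) and the standard library are available. Lean on these libraries where they do the work, as an engineer would, in place of code of your own. Each camera call takes 0.05 s, during which the arm holds its last target. There are 200 camera calls.

### The job

The round print pallet stands raised on its jig, turned out of register. Push it round by the upright studs on its top, with the fingertips and without lifting it, until the notch in its rim is over the register pin; then press it down on the cork in its middle until it is fully seated with the pin in the notch. Leave the pallet seated and let go of it, and leave the ink jar and the spring clamp beside the jig where they are.

Things in the scene. Friction and masses are not known exactly. Their poses are not given: they have to be found in the camera images.
- jig_base: Fixed round grey plate, 200 mm across, 12 mm thick. Origin at the centre of its underside, on the table; z up along the spindle axis. The spindle (24.6 mm across, top at z = 40 mm) is hidden under the pallet. The register pin stands on its own -x side.
- pin_top (a point): Tip of the upright steel register pin, 14 mm across, tapering over its top 5 mm to a 6 mm tip; fixed at (-76, 0, 42) mm in the base's frame. Its dark steel foot block, 24 mm wide, reaches out past the pallet's rim, so it shows from above where the pin is.
- pallet: Loose round white laminate pallet, 160 mm across, 12 mm thick, 0.3 kg, its hub sitting over the spindle. Origin: centre of the plate's underside, z up. One rim notch on its own -x side: in register when its yaw equals the base's. On top four upright round metal studs, 12 mm across, 16 mm tall, 60 mm from the centre at 45, 135, 225, 315 degrees. Turns either way by a light push, stays where left.
- notch (a point): Middle of the notch at the pallet's underside, 76 mm from its centre on its own -x side. The notch is 18 mm wide, open at the rim, 19 mm deep radially, right through the plate; it catches the tapered pin when within about 5 mm sideways. Out of register the rim lands on the pin after 2 mm and goes no lower.
- pallet_mid (a point): Centre of the top face of the cork disc (90 mm across, 1.5 mm thick) on the pallet, on the turning axis: the place to press. Height over the table 57.5 mm raised, as it starts (plate top 56, pallet origin 44, stud tops 72); all are 10 mm lower when fully seated.
- sleeve (a joint): Sliding sleeve round the spindle, under the pallet, that carries it: 0 m raised (as it starts), 0.010 m when the pallet is fully seated. Stiff: a press of about 3 to 6 N on the pallet's middle sinks it, and it stays down when released.
- ink_jar: Bystander: small lidded ink jar, 68 mm across and 63 mm tall, origin at the centre of its underside.
- spring_clamp: Bystander: spring clamp lying flat, 40 x 111 x 24 mm (long along its y), origin at its underside.
Things that resemble listed ones, but are neither listed nor needed, are in the scene too. Leave any purple look-alike of the pallet alone.

How it is judged:
At the end, for the whole second after the job is handed in: The pallet is level (within 0.04 rad) and at rest, seated on the jig (its origin within about 2 mm of 34 mm above the jig's underside), with its notch over the pin (within 5 mm horizontally) and centred on the spindle (4 mm); ink jar and clamp within 30 mm of where they began (z of pallet in the frame of jig_base between 0.03 and 0.0362 m and horizontal distance between notch and pin_top below 0.005 m and horizontal distance between pallet and jig_base below 0.004 m and angle between pallet's own z axis and vertical below 0.04 rad and linear speed of pallet below 0.02 m/s and distance of each of ink_jar, spring_clamp from where it was at the start of the episode below 0.03 m); the robot touches nothing.
It fails at once if the pallet is lifted more than 6 mm above its raised position (z of pallet in the frame of jig_base above 0.05 m).
It fails at once if the ink jar is moved more than 30 mm or lifted (distance of ink_jar from where it was at the start of the episode above 0.03 m or height (world z) of ink_jar above 0.02 m).
It fails at once if the spring clamp is moved more than 30 mm or lifted (distance of spring_clamp from where it was at the start of the episode above 0.03 m or height (world z) of spring_clamp above 0.02 m).
It also fails if it takes over 51 s, if anything falls off the work surface, if the arm or the gripper's body presses on something with over 40 N, if the wrist force passes 120 N, or if a joint passes its speed limit or range.

## Working session

There is one attempt and no reset: what is moved stays moved. The work goes in short steps, Python scripts to look and compute and a tool call to move; the robot and the scene stay as the last step left them, time stands still between calls to the robot, and variables do not carry over. Pictures are saved under pics/ and viewed, about 8 in all and at most 12, crops included, and the job is handed in when it is done.

Besides the shell and the picture viewer there is one more tool, called after "Request:" in YAML: its name, and indented under it one key for each argument. send_rows: Moves the arm, as the interface text tells. Its arguments: {"type":"object","properties":{"steps":{"type":"array"},"force":{"type":"number"}},"required":["steps"]}

```bash
mkdir -p pics
cat > h.py <<'E'
import numpy as np, cv2
from workcell import env, imaging, hand_in
from scipy.spatial.transform import Rotation as R
def grab(n,fn=None):
    d=imaging.grab_frame(n)
    if fn: cv2.imwrite('pics/'+fn,d['frame'][:,:,::-1])
    return d
def ray(d,uv,z):
    p=cv2.undistortPoints(np.array([[uv]],float),d['intrinsics'],np.array(d['distortion'],float)).ravel()
    T=np.array(d['camera_from_world']);Rm=T[:3,:3];c=-Rm.T@T[:3,3]
    v=Rm.T@np.array([p[0],p[1],1]); return c+v*(z-c[2])/v[2]
def proj(d,X):
    T=np.array(d['camera_from_world'])
    return cv2.projectPoints(np.atleast_2d(np.array(X,float)),cv2.Rodrigues(T[:3,:3])[0],T[:3,3],d['intrinsics'],np.array(d['distortion'],float))[0][:,0]
E
python3 - <<'E'
from h import *
for n in('top','side'):
    d=grab(n,n+'0.png'); T=np.array(d['camera_from_world']); print(n,-T[:3,:3].T@T[:3,3],T[:3,:3].round(2).tolist())
s=env.get_state();print(s['ee_pos'],s['tcp_rot'],s['ft_force'],R.from_rotvec(s['tcp_rot']).as_matrix().round(3) if len(s['tcp_rot'])==3 else '')
E
```

```text
top [0.28813703 0.14299125 0.98708811] [[-0.02, -1.0, -0.02], [-0.99, 0.02, -0.17], [0.17, 0.02, -0.99]]
side [ 0.45396478 -0.88063372  0.87472335] [[1.0, 0.05, 0.01], [0.04, -0.61, -0.79], [-0.03, 0.79, -0.61]]
[0.29111929 0.58054816 0.23050269] [ 2.67255538e+00  1.64968313e+00 -1.97270135e-03] [ 0.73387285 -0.28177939 -0.23085412] [[ 0.448  0.894 -0.001]
 [ 0.894 -0.448 -0.001]
 [-0.002  0.    -1.   ]]
```

View pics/top0.png

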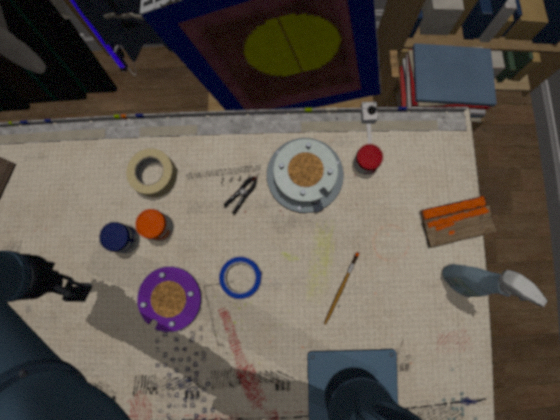

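View pics/side0.png

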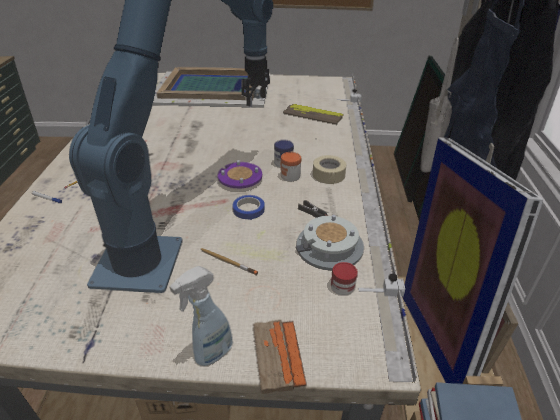

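The white pallet is at top (305,172) and side (332,235). The purple disc at top (168,298) is the look-alike. The red jar at top (368,158) and the black clamp at (240,195) are the bystanders beside the jig. I'll confirm with an enlarged crop.

Run:
```python
from h import *
a=cv2.imread('pics/top0.png')[125:220,255:395];b=cv2.imread('pics/side0.png')[205:300,285:375]
a=cv2.resize(a,None,fx=5.7,fy=5.7,interpolation=cv2.INTER_CUBIC)
cv2.imwrite('pics/c1.png',a)
```

```text
(no output)
```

View pics/c1.png

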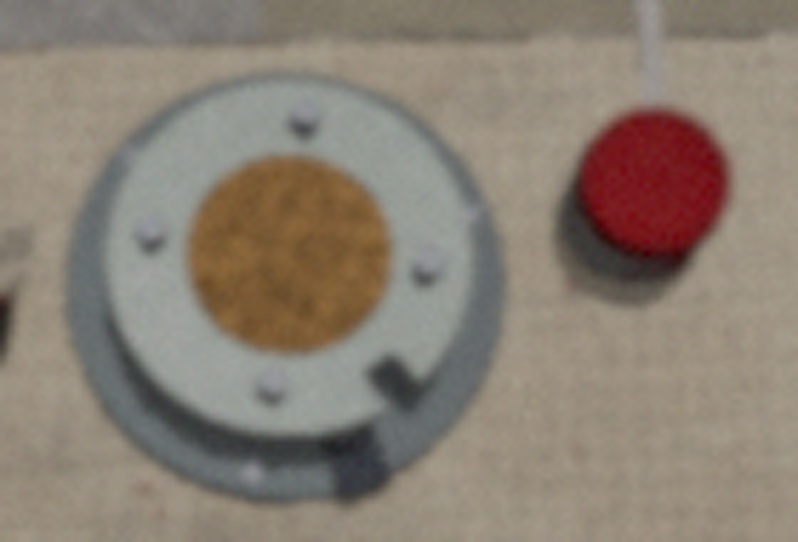

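The crop shows the white pallet with cork centre (290,253) and studs at (304,113), (150,231), (428,260), (271,380). The notch is at (395,380), and the dark foot block of the pin at (360,475) shows past the rim.

Run:
```python
from h import *
d=imaging.grab_frame('top');f=5.7
P=lambda u,v:(255+(u+.5)/f-.5,125+(v+.5)/f-.5)
def W(u,v,z):return ray(d,P(u,v),z)[:2]
st=np.array([W(*p,.072) for p in [(304,113),(150,231),(428,260),(271,380)]])
c=W(290,253,.0575);print('cork',c,'studmean',st.mean(0))
sc=st.mean(0)
for s in st: print(s,np.linalg.norm(s-sc),np.degrees(np.arctan2(*(s-sc)[::-1])))
n=W(397,380,.053);print('notch',n,np.linalg.norm(n-sc),np.degrees(np.arctan2(*(n-sc)[::-1])))
for z in(.012,.02,.03):
  for p in((360,478),(343,499),(380,488)):
    b=W(*p,z);print('foot',z,b,np.linalg.norm(b-sc),np.degrees(np.arctan2(*(b-sc)[::-1])))
print('base c',W(287,285,.012),'jar',W(653,183,.063), 'clamp',ray(d,(240,195),.012))
```

```text
cork [0.5511389  0.10328474] studmean [0.550543   0.10454877]
[0.60954349 0.09617105] 0.05959231591511221 -8.081640769856161
[0.55803767 0.16342233] 0.05934868003785165 82.74520231242708
[0.54279925 0.04523543] 0.05981670825046384 -97.43826507163779
[0.49179158 0.11336629] 0.05940940865017718 171.46465450561678
notch [0.49495945 0.05855949] 0.07214253711021003 -140.39597783396886
foot 0.012 [0.4596818 0.0728603] 0.09622846278736884 -160.7734315409444
foot 0.012 [0.450344   0.08071191] 0.10299531562901965 -166.61834905589305
foot 0.012 [0.45498997 0.06409514] 0.10376356625457692 -157.05398842122486
foot 0.02 [0.45827438 0.07343569] 0.09737311076893768 -161.36583365740927
foot 0.02 [0.44901319 0.08122287] 0.10417484832786895 -167.06114923113793
foot 0.02 [0.45362104 0.06474243] 0.10477790735811027 -157.67179331406263
foot 0.03 [0.4565151  0.07415491] 0.09881817628644222 -162.08693624732834
foot 0.03 [0.44734968 0.08186158] 0.10565779376910249 -167.6007043630828
foot 0.03 [0.45190989 0.06555155] 0.1060625948341216 -158.42731714642784
base c [0.54903666 0.10309734] jar [ 0.5781499  -0.05484012] clamp [0.49861663 0.2709733  0.012     ]
```

Run:
```python
from h import *
ims=[imaging.grab_frame('top')['frame'].astype(float) for _ in range(6)]
a=np.mean(ims,0).astype(np.uint8)[180:217,295:340,::-1]
b=np.mean([imaging.grab_frame('side')['frame'].astype(float) for _ in range(6)],0).astype(np.uint8)[210:270,290:370,::-1]
a=cv2.resize(a,(480,395),interpolation=cv2.INTER_CUBIC)
b=cv2.resize(b,(480,360)[::1],interpolation=cv2.INTER_CUBIC)
b=cv2.resize(b,(320,240))
o=np.zeros((395,800,3),np.uint8);o[:,:480]=a;o[:240,480:]=b
o=cv2.convertScaleAbs(o,alpha=1.6)
cv2.imwrite('pics/c2.png',o)
```

```text
(no output)
```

View pics/c2.png

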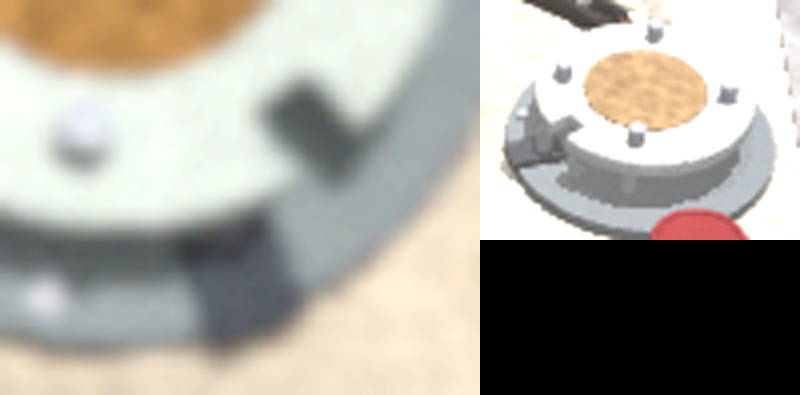

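Left, the dark foot block has side edges about (190,268)-(207,345) and (276,232)-(300,302), with the notch floor at (310,130). The side view inset agrees, with the block just clockwise of the notch.

Run:
```python
from h import *
d=imaging.grab_frame('top');f=480/45
W=lambda u,v,z:ray(d,(295+(u+.5)/f-.5,180+(v+.5)/f-.5),z)[:2]
for c in((.5505,.1045),(.551,.1033)):
 c=np.array(c)
 for z in(.012,.018,.024):
  L=[W(190,268,z),W(207,345,z)];Rr=[W(276,232,z),W(300,302,z)]
  A=lambda v:np.degrees(np.arctan2(v[1],v[0])).round(1)
  for e in (L,Rr): print(z,'edge dir',A(e[1]-e[0]))
  for m in ((L[0]+Rr[0])/2,(L[1]+Rr[1])/2): print('mid',A(m-c),np.linalg.norm(m-c).round(4))
  print('w',np.linalg.norm(L[1]-Rr[1]))
n=W(310,130,.050);print(n,A(n-c))
```

```text
0.012 edge dir -169.4
0.012 edge dir -163.2
mid -159.5 0.0818
mid -160.8 0.1001
w 0.02455569571891332
0.018 edge dir -169.4
0.018 edge dir -163.2
mid -160.1 0.0827
mid -161.2 0.1009
w 0.024404597400181437
0.024 edge dir -169.4
0.024 edge dir -163.2
mid -160.6 0.0837
mid -161.6 0.1018
w 0.024253499081449605
0.012 edge dir -169.4
0.012 edge dir -163.2
mid -160.4 0.0819
mid -161.5 0.1002
w 0.02455569571891332
0.018 edge dir -169.4
0.018 edge dir -163.2
mid -161.0 0.0828
mid -161.9 0.101
w 0.024404597400181437
0.024 edge dir -169.4
0.024 edge dir -163.2
mid -161.5 0.0838
mid -162.3 0.1019
w 0.024253499081449605
[0.49444543 0.05987342] -142.5
```

```bash
cat >> h.py <<'E'
def go(x,y,z,th=None):
    s=env.get_state();M=R.from_rotvec(s['tcp_rot']).as_matrix()
    d=M.T@(np.array([x,y,z])-s['ee_pos'])/.04
    rz=0
    if th is not None:
        t=np.radians(th);G=np.array([[np.cos(t),np.sin(t),0],[np.sin(t),-np.cos(t),0],[0,0,-1]])
        rz=R.from_matrix(M.T@G).as_rotvec(degrees=True)
    print('t',s['time_s'],'pos',s['ee_pos'].round(4) if hasattr(s['ee_pos'],'round') else s['ee_pos'],'F',np.round(s['ft_force'],2),'shift',d.round(3),'turn',np.round(rz,2),'w',s['grip_width'])
E
python3 -c "
from h import *
go(.4918,.1134,.13,72)"
```

```text
t 0.8 pos [0.2913 0.5811 0.2313] F [-0.07 -0.58 -0.34] shift [-8.205  9.72   2.532] turn [ 0.   -0.   -8.63] w 0.08527481066529279
```

Request:
send_rows:
  steps: [30,-2.7,3.2,0,0,0,0,30,-8.2,9.72,1.0,0,0,-8.6,30,-8.2,9.72,1.0,0,0,-8.6,30,-8.2,9.72,1.0,0,0,-8.6,30,-8.2,9.72,1.0,0,0,-8.6,30,-8.2,9.72,1.0,0,0,-8.6,30,-8.2,9.72,1.0,0,0,-8.6,30,-8.2,9.72,1.0,0,0,-8.6,30,-8.2,9.72,1.0,0,0,-8.6,30,-8.2,9.72,1.0,0,0,-8.6,30,-8.2,9.72,1.0,0,0,-8.6,30,-8.2,9.72,1.0,0,0,-8.6]
  force: 20

```text
time_s: 1.8
ee_pos: [0.4885, 0.1212, 0.1924]
tcp_rot: [2.542, 1.846, 0.001]
ft_force: [0.8, 0.1, -0.6]
grip_width: 0.0301
```

```bash
python3 -c "
from h import *
go(.4918,.1134,.10,72)"
```

```text
t 1.8 pos [0.4885 0.1212 0.1924] F [ 0.84  0.12 -0.59] shift [-0.161  0.138  2.311] turn [ 0.04 -0.04 -0.02] w 0.030060793583836756
```

Request:
send_rows:
  steps: [30,-0.16,0.14,1.0,0,0,0,30,-0.16,0.14,2.0,0,0,0,30,-0.16,0.14,2.6,0,0,0,30,-0.16,0.14,2.6,0,0,0,30,-0.16,0.14,2.6,0,0,0]

```text
time_s: 2.22
ee_pos: [0.4913, 0.1133, 0.088]
tcp_rot: [-2.541, -1.846, 0.002]
ft_force: [-1.0, 0.1, 0.3]
grip_width: 0.0299
```

Run:
```python
from h import *
go(.4918,.1134,.061,72)
a=grab('top')['frame'][125:220,255:355,::-1];b=grab('side')['frame'][185:275,285:385,::-1]
o=np.hstack([cv2.resize(a,(400,380),interpolation=2),cv2.resize(b,(400,380),interpolation=2)])
cv2.imwrite('pics/c3.png',o)
```

```text
t 2.2167 pos [0.4913 0.1133 0.088 ] F [-1.01  0.13  0.26] shift [0.007 0.012 0.676] turn [-0.07  0.04 -0.02] w 0.029908227351731046
```

View pics/c3.png

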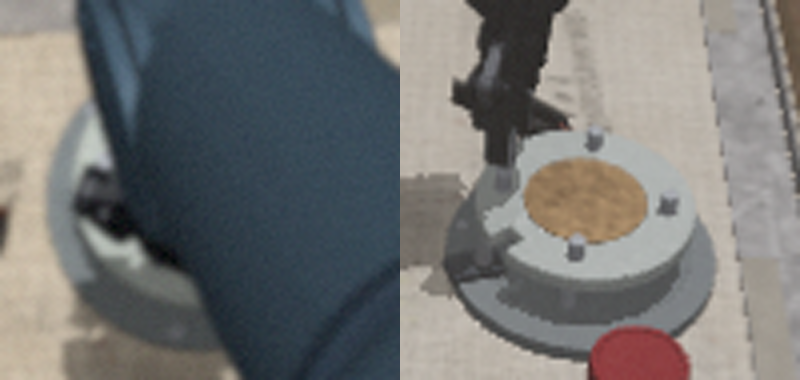

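The side view shows the jaws straddling the near stud along the push direction. I'll descend slowly.

Request:
send_rows:
  steps: [30,0,0,0.15,0,0,0,30,0,0,0.3,0,0,0,30,0,0,0.45,0,0,0,30,0,0,0.45,0,0,0]

```text
time_s: 2.65
ee_pos: [0.4928, 0.1141, 0.0714]
tcp_rot: [2.541, 1.847, 0.004]
ft_force: [0.0, -0.8, 0.1]
grip_width: 0.03
```

Request:
send_rows:
  steps: [30,0,0,0.1,0,0,0,30,0,0,0.2,0,0,0,30,0,0,0.2,0,0,0]

```text
time_s: 2.9
ee_pos: [0.4922, 0.114, 0.0626]
tcp_rot: [2.541, 1.847, 0.002]
ft_force: [-0.2, -1.1, -0.5]
grip_width: 0.0304
```

Run:
```python
from h import *
c=np.array([.5507,.104])
# stud goes 171.6 -> 152.9 ; TCP trails stud by 9 mm along tangent
for a in (165,159,152.9):
    t=np.radians(a); s=c+.06*np.array([np.cos(t),np.sin(t)]); tan=np.array([np.sin(t),-np.cos(t)])
    print(a); go(*(s+.009*tan),.0615,72)
```

```text
165
t 2.9 pos [0.4922 0.114  0.0626] F [-0.21 -1.1  -0.51] shift [ 0.361 -0.042  0.028] turn [ 0.06 -0.06  0.03] w 0.030409554666049
159
t 2.9 pos [0.4922 0.114  0.0626] F [-0.21 -1.1  -0.51] shift [ 0.518 -0.019  0.028] turn [ 0.06 -0.06  0.03] w 0.030409554666049
152.9
t 2.9 pos [0.4922 0.114  0.0626] F [-0.21 -1.1  -0.51] shift [0.674 0.022 0.029] turn [ 0.06 -0.06  0.03] w 0.030409554666049
```

Request:
send_rows:
  steps: [30,0.15,-0.02,0,0,0,0,30,0.25,-0.04,0,0,0,0,30,0.35,-0.04,0,0,0,0,30,0.42,-0.03,0,0,0,0,30,0.48,-0.02,0,0,0,0,30,0.54,-0.01,0,0,0,0,30,0.6,0.0,0,0,0,0,30,0.66,0.02,0,0,0,0,30,0.66,0.02,0,0,0,0]

```text
time_s: 3.65
ee_pos: [0.5016, 0.1394, 0.0627]
tcp_rot: [2.541, 1.848, 0.003]
ft_force: [-0.0, 0.5, 0.2]
grip_width: 0.0302
```

Run:
```python
from h import *
go(.4995,.1392,.0615,72)
b=np.mean([grab('side')['frame'] for _ in range(5)],0).astype(np.uint8)[205:275,290:375,::-1]
cv2.imwrite('pics/c4.png',cv2.resize(b,(680,560),interpolation=2))
```

```text
t 3.65 pos [0.5016 0.1394 0.0627] F [-0.04  0.5   0.16] shift [-0.022 -0.048  0.03 ] turn [ 0.09 -0.09  0.05] w 0.030182600361950734
```

View pics/c4.png

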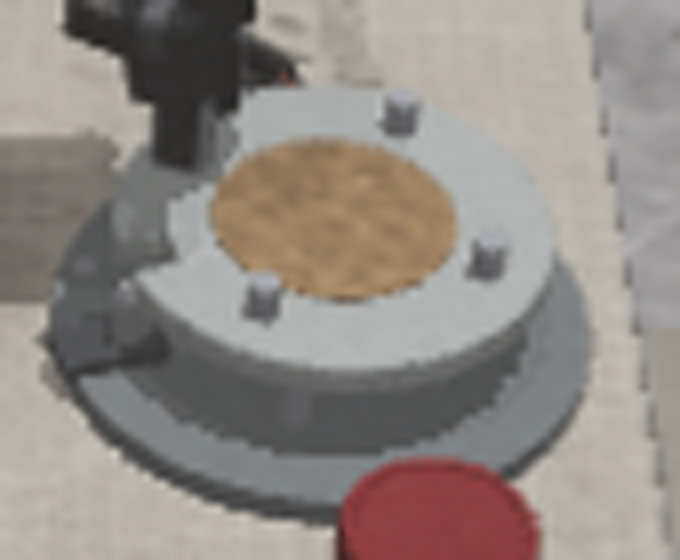

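Studs' tops now at (401,97), (489,242), (263,283) in the crop; notch at (135,275), near the foot block (110,340). I'll measure the yaw.

Run:
```python
from h import *
d=imaging.grab_frame('side');f=8
W=lambda u,v,z:ray(d,(290+(u+.5)/f-.5,205+(v+.5)/f-.5),z)[:2]
s=[W(401,97,.072),W(489,242,.072),W(263,283,.072)]
c=(s[0]+s[2])/2;print('c',c,[np.linalg.norm(x-c) for x in s], W(333,218,.0575))
for x in s:print(np.degrees(np.arctan2(*(x-c)[::-1])))
n=W(133,272,.054);print('notch',np.degrees(np.arctan2(*(n-c)[::-1])),np.linalg.norm(n-c))
```

```text
c [0.55093663 0.10422659] [np.float64(0.060547976013247656), np.float64(0.06033947426685353), np.float64(0.0605479760132476)] [0.55155037 0.10417495]
63.76448772468373
-27.15937517785454
-116.23551227531618
notch -157.10117688418896 0.07754596367269302
```

Yaw puts the notch at about -161.5°, in line with the foot block. Now I'll back off, lift, close the fingers and go over the cork.

Request:
send_rows:
  steps: [30,-0.1,0,0,0,0,0,30,-0.22,0,0,0,0,0,30,-0.22,0,0,0,0,0,30,-0.22,0,-0.6,0,0,0,30,-0.22,0,-1.2,0,0,0,0,-0.22,0,-1.2,0,0,0,0,-0.22,0,-1.2,0,0,0,0,-0.22,0,-1.2,0,0,0]

```text
time_s: 4.62
ee_pos: [0.4981, 0.1302, 0.1104]
tcp_rot: [2.541, 1.847, 0.002]
ft_force: [-0.4, 0.2, 0.0]
grip_width: -0.0003
```

```bash
python3 -c "
from h import *
go(.551,.1042,.07,72)"
```

```text
t 4.6167 pos [0.4981 0.1302 0.1104] F [-0.45  0.24  0.02] shift [-0.21   1.458  1.01 ] turn [ 0.05 -0.05  0.01] w -0.00029417273819320057
```

Request:
send_rows:
  steps: [0,-0.1,0.8,0,0,0,0,0,-0.21,1.46,0,0,0,0,0,-0.21,1.46,0,0,0,0,0,-0.21,1.46,0.6,0,0,0,0,-0.21,1.46,1.1,0,0,0,0,-0.21,1.46,1.2,0,0,0,0,-0.21,1.46,1.2,0,0,0]

```text
time_s: 5.2
ee_pos: [0.5489, 0.1038, 0.0603]
tcp_rot: [-2.54, -1.846, 0.005]
ft_force: [1.0, -0.4, -0.3]
grip_width: 0.0
```

```bash
python3 -c "
from h import *
go(.551,.1042,.048,72)"
```

```text
t 5.2 pos [0.5489 0.1038 0.0603] F [ 0.99 -0.38 -0.34] shift [0.026 0.047 0.308] turn [-0.18  0.1   0.01] w 4.822841061576224e-05
```

Request:
send_rows:
  steps: [0,0.02,0.04,0.06,0,0,0,0,0.02,0.04,0.1,0,0,0,0,0.02,0.04,0.14,0,0,0,0,0.02,0.04,0.18,0,0,0,0,0.02,0.04,0.18,0,0,0]

```text
time_s: 5.62
ee_pos: [0.5509, 0.1042, 0.0535]
tcp_rot: [-2.54, -1.846, 0.004]
ft_force: [0.3, -0.4, 2.3]
grip_width: -0.0003
```

Request:
send_rows:
  steps: [0,0,0,0.04,0,0,0,0,0,0,0.08,0,0,0,0,0,0,0.12,0,0,0,0,0,0,0.16,0,0,0,0,0,0,0.19,0,0,0,0,0,0,0.19,0,0,0]

```text
time_s: 6.12
ee_pos: [0.551, 0.1042, 0.0475]
tcp_rot: [-2.54, -1.846, 0.004]
ft_force: [-8.1, -0.7, 23.3]
grip_width: -0.0
```

It bottoms at 47.5 mm, which is the seated height. I'll release, lift and clear the view.

Request:
send_rows:
  steps: [0,0,0,-0.1,0,0,0,0,0,0,-0.6,0,0,0,0,0,0,-1.4,0,0,0,0,0,0,-2.4,0,0,0,0,0,0,-3.4,0,0,0,0,1.0,-1.0,-4.0,0,0,0,0,2.0,-1.5,-4,0,0,0,0,3.0,-2.0,-4,0,0,0,0,4.0,-2.5,-4,0,0,0,0,5.0,-3,-4,0,0,0,0,6.0,-3.5,-4,0,0,0,0,6.0,-3.5,-4,0,0,0]

```text
time_s: 7.12
ee_pos: [0.4911, 0.3798, 0.2074]
tcp_rot: [-2.537, -1.848, 0.002]
ft_force: [0.3, 0.4, 1.1]
grip_width: -0.0002
```

Run:
```python
from h import *
go(.55,.1,.2)
a=grab('top')['frame'][125:220,255:395,::-1]
b=grab('side')['frame'][205:295,285:375,::-1]
o=np.hstack([cv2.resize(a,(560,380),interpolation=2),cv2.resize(b,(240,240),interpolation=2)[:, :] if 0 else cv2.copyMakeBorder(cv2.resize(b,(240,240),interpolation=2),0,140,0,0,0)])
cv2.imwrite('pics/c5.png',o)
```

```text
t 7.1167 pos [0.4911 0.3798 0.2074] F [0.31 0.44 1.09] shift [-6.207  3.545  0.168] turn 0 w -0.00024270723872875505
```

View pics/c5.png

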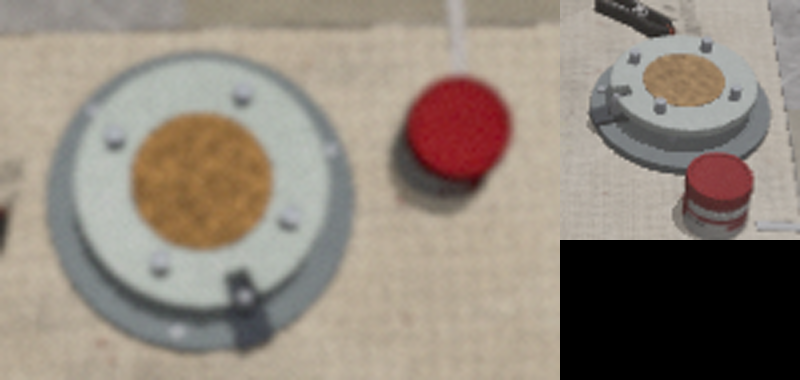

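The bright pin tip shows inside the notch at (245,295), over the foot block. The jar and clamp are unmoved and the arm is clear.

```bash
python3 -c "
from h import *
print(hand_in())"
```

```text
the job is handed in; nothing more can be done
None
```

The pallet is seated with the pin in its notch, and the job is handed in at about 7 s on the robot's clock; `hand_in()` gives no verdict.

- **Turning:** I straddled the near stud with the jaws held at 30 mm and pushed the pallet about 19° clockwise. The side camera then put the notch at about -161.5°, matching the foot block. That angle came from the studs. A rough pick of the notch itself read -157°, which I judged unreliable.
- **Pressing:** I pressed on the cork with the fingers closed until it bottomed. The fingertip stopped at 47.5 mm, exactly the seated height, with the force rising to about 23 N. I didn't measure the pallet's height again after letting go.
- **Last look:** The pin tip shows inside the notch. The jar and clamp look unmoved and the arm is clear of everything.

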